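# Dip the brush in the covered cup and lay it on its rest

### The arm

A 7-joint arm with a two-finger parallel gripper is mounted at the origin on a cart in front of the work surface, level with it; the furniture and walls round the work are solid. World frame = base frame: x ahead of the robot, y to its left, z up, the work surface at z = 0. Lengths are in m, angles in rad, forces in N, time in s.
With the tool pointing down it reaches from about 0.4 to 0.85 m from the base axis. Payload 4.5 kg.
Tool frame: the origin (TCP) lies midway between the tips of the shut fingers; the grasp point (between the pads) lies 19 mm behind it; z points along the fingers, y is the line along which they close (so a half turn about z gives the same grasp; the last joint's range is limited). The gripper opens to 88 mm and grips with 3 to 60 N. Pads are 18 mm wide; open, the fingers measure 123 mm over their backs; the gripper's body (75 mm by 187 mm) begins 45 mm behind the grasp point.
Start: joints at [-1.199, 0.689, -0.195, 1.565, 0.157, 0.902, -0.215], TCP at [0.207, 0.59, 0.239] pointing down, gripper open.
Joint ranges: [-3.01, 3.01], [-0.46, 2.08], [-1.47, 1.51], [0.13, 2.56], [-1, 4.14], [0.04, 2.09], [-2.66, 2.66]. Speed limits (rad/s): [2.57, 2.57, 3.14, 3.14, 3.14, 3.14, 3.14].

### API

Orientations are given as a unit quaternion [x, y, z, w].
In Python, from plant import r gives the robot as it stands.
- The arm moves only by the tool move_arm, never from a script. Its argument "targets" is a list that holds one entry, the list of rows, each a list of 7 numbers: the opening, from 0 (shut) to 1 (fully open), then the shift along the tool's x, y, z in mm, then the turn, a rotation vector about the tool's x, y, z in degrees. In form: [[[claw, dx, dy, dz, ax, ay, az], ...]]. A call has 1 to 10 rows; each row is the pose to reach, as a shift and turn from the pose commanded when the call began, along the tool's axes at that moment; what a row does not reach only later rows make up. A row lasts 1/8 s, in which the tool goes at most 62.5 mm and 10.7 degrees, less where a joint would pass 70% of its speed; a pose out of reach is approached as far as the arm can. A call with a gripper value outside its range is refused whole. The fingers move at their own pace and stop on an object; "newtons" is the grip in N (left out, the last holds). Time passes only in rows, so rows that repeat a pose let the fingers close. It gives the time, the measured TCP pose, the force, the opening and the grip force at its end, in the units of the state.
- r.get_state(): the state, without advancing time (a new reading comes with each control period).
- r.snapshot(name): name is "scene" or "top" or "wrist"; returns the picture (480x640x3 uint8, red, green, blue); there is no depth.
- r.camera_info(name): a dict with "fx", "fy", "cx", "cy" (pixels), "k1" (the pictures are not rectified: a ray, as slopes to the right and down, at radius r is drawn at 1 + k1 r^2 times it, then the intrinsics apply), "R" (3x3) and "t" (3): a world point X has camera coordinates R X + t. Camera axes: x right, y down, z forward; pixel columns grow to the right and rows downward; lengths in m; the calibration is good to about 2 mm. A picture is of the moment at which its call begins: read the wrist's pose just before it. camera_info takes no time and is no camera call; for the wrist camera it gives the pose at the moment of the call.
- r.finish_job(): hands the job in; it is judged then, once.
The state is a dict: "clock": time; "q": joint angles; "qd": joint speeds; "joint_torque": joint torques, N m; "tool_pos": TCP position; "eef_rot": TCP orientation; "contact_force": force on the tool from outside, world axes, zero at the start; "moment": the same for the moment, N m; "opening": opening from 0.0 (shut) to 1.0 (fully open); "finger_force": force on a finger pad.
Only numpy, scipy, OpenCV 4.12 (cv2) and the standard library are available. Lean on these libraries where they do the work, as an engineer would, in place of code of your own. Each camera call takes 0.05 s, during which the arm holds its last target. There are 200 camera calls.

### The job

Lift the lid off the low steel cup and set it down flat on the table, clear of the cup; then pick up the flat brush, dip its bristle tip well below the rim of that cup, and lay the brush level in the two notches of its rest, bristle end in the wider notch. Handle things gently: do not press the bristles hard on the cup or let anything fall. The cup must stay standing where it is, the tall narrow cup gets no brush, and it, the spray can and the bottle are left as they stand.

Things in the scene. Friction and masses are not known exactly. Their poses are not given: they have to be found in the camera images.
- brush: flat brush, 177 long, 12 mm thick, lying flat; bare wooden handle 16 wide from x = -88 to +20, ferrule and bristle head 34 wide from x = +20 to +88. Origin: centre of the underside; x runs from the handle to the bristles, z up. Weighs about 50 g, centre of mass near x = +15
- brush_tip (a point): middle of the bristle end of the brush, at (88, 0, 6) in the brush's frame
- dip_cup: low round steel cup, loose, 76 outer diameter, 50 high, wall 3 (bore 70), floor 5 thick; starts covered by the lid. Origin: centre of its underside, z up
- dip_cup_rim (a point): centre of the low cup's mouth, level with the rim, 50 above its underside
- cup_lid: loose flat aluminium lid lying on the low cup, disc 86 in diameter and 4 to 5 thick, with a central knob: neck 14 across, head 22 across from 13 to 26 above the lid's underside, top at 27. Origin: centre of its underside, z up. Weighs about 80 g
- brush_rest: aluminium rest fixed to the table: base 130 x 74 x 6, two uprights 10 thick and 70 wide across its x axis. The one at x = -60 has a notch 26 wide (for the handle), the one at x = +40 a notch 46 wide (for the head); both notch floors are 32 above the table, their ears reach 45. Origin: centre of its underside. The brush belongs along x, bristles to +x, its middle over the rest's middle
- tall_cup: bystander: tall narrow open steel cup, 58 diameter (bore 52), 88 high; origin at the centre of its underside
- tall_cup_rim (a point): centre of the tall cup's mouth, 88 above its underside
- spray_can: bystander: spray can, 67 diameter, 198 high; origin at the centre of its underside
- bottle: bystander: plastic bottle with a pointed green nozzle, 70 diameter, 172 high; origin at the centre of its underside
Things that resemble listed ones, but are neither listed nor needed, are in the scene too. Leave any brown or red look-alike of the cup_lid alone.

How it is judged:
By the outcome, as a careful person would: the job done as asked, in the order asked, and still so for the second after the job is handed in, with the robot touching nothing.
It also fails if it takes over 67 s, if anything falls off the work surface, if the arm or the gripper's body presses on something with over 40 N, if the wrist force passes 120 N, or if a joint passes its speed limit or range.

## Working session

There is one attempt and no reset: what is moved stays moved. The work goes in short steps, Python scripts to look and compute and a tool call to move; the robot and the scene stay as the last step left them, time stands still between calls to the robot, and variables do not carry over. Pictures are saved under pics/ and viewed, at most 10 in all, crops included, and the job is handed in when it is done.

Besides the shell and the picture viewer there is one more tool, called after "Emit:" as name([rows], argument=value, ...), one row to a line, values as JSON. move_arm: Moves the arm, as the interface text tells. Its arguments: {"type":"object","properties":{"targets":{"type":"array","items":{"type":"array","items":{"type":"array","items":{"type":"number"}}}},"newtons":{"type":"number"}},"required":["targets"]}

```bash
mkdir -p pics; ls; python3 - <<'E'
from plant import r
import cv2,numpy as np
s=r.get_state();print(s)
for n in("scene","top"):
    i=r.snapshot(n);cv2.imwrite(f"pics/{n}0.png",i[:,:,::-1])
    c=r.camera_info(n);print(n,c)
E
```

```text
pics
{'clock': 0.0, 'q': array([-1.19918508,  0.68997606, -0.19455199,  1.5663551 ,  0.157303  ,
        0.90249169, -0.21512833]), 'qd': array([ 0.00129451,  0.00062131,  0.00116118,  0.00164405,  0.00021528,
       -0.00138104, -0.00087574]), 'joint_torque': array([-9.37126089e-06, -5.27555859e+01, -1.26643606e+00, -1.53423697e+01,
       -5.25105523e-02,  6.49847992e-03,  1.73474741e-04]), 'tool_pos': array([0.20695588, 0.58906484, 0.23791299]), 'eef_rot': array([ 1.68059889e-01,  9.85776360e-01, -9.12511934e-04, -9.87146396e-05]), 'contact_force': array([ 1.09050167,  0.37425162, -0.11033922]), 'moment': array([-0.0136195 ,  0.02466381,  0.03340467]), 'finger_force': 0.0, 'opening': 0.9977239599205856}
scene {'fx': 532.1115196269177, 'fy': 532.1115196269177, 'cx': 326.1557005322532, 'cy': 249.66248620955957, 'k1': -0.13356075873632797, 'R': array([[ 5.76008406e-01, -8.17443358e-01, -8.20510807e-04],
       [-3.39583236e-01, -2.38372775e-01, -9.09869027e-01],
       [ 7.43570805e-01,  5.24370839e-01, -4.14894783e-01]]), 't': array([-0.24151208,  0.27805836,  0.92202535])}
top {'fx': 530.8506095033559, 'fy': 530.8506095033559, 'cx': 326.1453430075261, 'cy': 235.29239575001992, 'k1': -0.14795370877451372, 'R': array([[ 0.00794009, -0.99992925,  0.0088574 ],
       [-0.98393937, -0.00939211, -0.17825573],
       [ 0.17832631, -0.00729978, -0.98394433]]), 't': array([0.0840417 , 0.56420068, 1.27612308])}
```

View pics/top0.png

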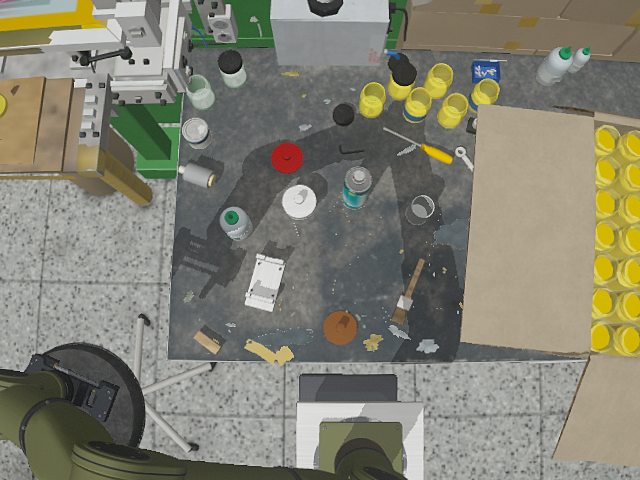

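View pics/scene0.png

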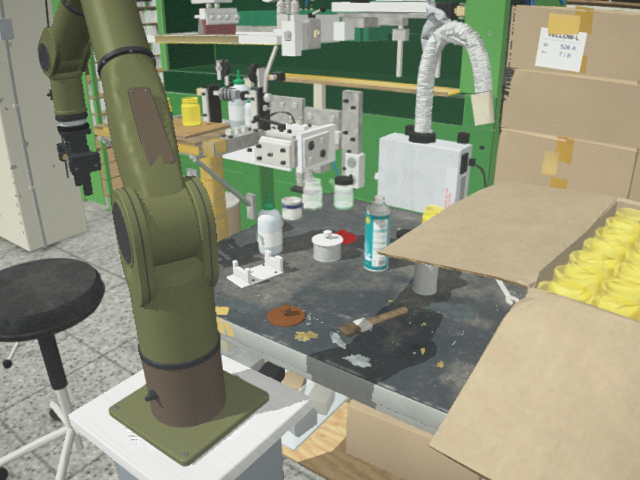

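Top view: lid candidates are the white disc at (299,202), the red one at (287,157) and the brown one at (340,327). By the description, aluminium and sitting on the cup (scene 327,245), it is the white one. The brush runs from (420,262) to (398,320), the rest is at (265,282), and the tall cup is at (420,208). The spray can is at (357,187) and the bottle at (235,222).

```bash
cat > h.py <<'E'
import numpy as np,cv2
from plant import r
def ray(c,uv):
    K=np.array([[c['fx'],0,c['cx']],[0,c['fy'],c['cy']],[0,0,1]])
    d=np.array([(uv[0]-c['cx'])/c['fx'],(uv[1]-c['cy'])/c['fy']]);s=d.copy()
    for _ in range(20): s=d/(1+c['k1']*(s@s))
    R=np.array(c['R']);return -R.T@c['t'],R.T@np.array([*s,1])
def onz(c,uv,z):
    o,d=ray(c,np.array(uv,float));return o+d*(z-o[2])/d[2]
def pix(c,X):
    p=np.array(c['R'])@X+c['t'];s=p[:2]/p[2];s=s*(1+c['k1']*(s@s));return s*[c['fx'],c['fy']]+[c['cx'],c['cy']]
def blobs(m,amin=40):
    n,l,st,ce=cv2.connectedComponentsWithStats(m.astype(np.uint8))
    return [(i,st[i],ce[i],l==i) for i in range(1,n) if st[i][4]>=amin]
E
python3 - <<'E'
from h import *
i=cv2.imread("pics/top0.png");c=r.camera_info("top")
cv2.imwrite("pics/crop1.png",cv2.resize(i[170:345,215:448],None,fx=3.4,fy=3.4,interpolation=cv2.INTER_CUBIC))
hsv=cv2.cvtColor(i,cv2.COLOR_BGR2HSV);H,S,V=cv2.split(hsv)
roi=np.zeros(V.shape,bool);roi[140:350,190:455]=1
for nm,m in(("white",(V>190)&(S<40)),("brown",(H<22)&(S>70)&(V>50))):
    for k,st,ce,mm in blobs(m&roi,60):
        cn=cv2.findContours(mm.astype(np.uint8),0,2)[0][0]
        print(nm,st,ce.round(1),cv2.minAreaRect(cn),onz(c,ce,0.05).round(3),onz(c,ce,0.01).round(3))
E
```

```text
white [282 185  34  33 787] [298.5 201.6] ((298.8500061035156, 201.0500030517578), (31.622774124145508, 33.203914642333984), 71.56504821777344) [0.649 0.16  0.05 ] [0.659 0.161 0.01 ]
white [ 245  257   40   55 1081] [264.8 282.2] ((264.015380859375, 282.27691650390625), (29.99538230895996, 51.92182922363281), 15.255120277404785) [0.445 0.239 0.05 ] [0.448 0.244 0.01 ]
brown [271 142  33  32 787] [286.8 157.5] ((286.7353210449219, 157.55882263183594), (31.772165298461914, 30.802024841308594), 14.03624439239502) [0.766 0.192 0.05 ] [0.78  0.195 0.01 ]
brown [404 259  21  39 246] [414.1 278. ] ((414.1379699707031, 277.6551818847656), (5.9422502517700195, 41.224365234375), 21.801406860351562) [ 0.458 -0.13   0.05 ] [ 0.462 -0.137  0.01 ]
brown [392 307  16  18 175] [399.2 315.3] ((399.1982421875, 315.3706970214844), (12.21150016784668, 14.443709373474121), 23.198591232299805) [ 0.366 -0.092  0.05 ] [ 0.367 -0.097  0.01 ]
brown [323 310  35  35 918] [339.8 327.4] ((339.7500305175781, 327.2500305175781), (33.941123962402344, 33.23401641845703), 45.0) [0.336 0.054 0.05 ] [0.336 0.052 0.01 ]
brown [194 331  27  19 244] [206.4 341. ] ((207.36000061035156, 342.02001953125), (27.399999618530273, 10.0), 36.869895935058594) [0.299 0.379 0.05 ] [0.298 0.388 0.01 ]
```

View pics/crop1.png

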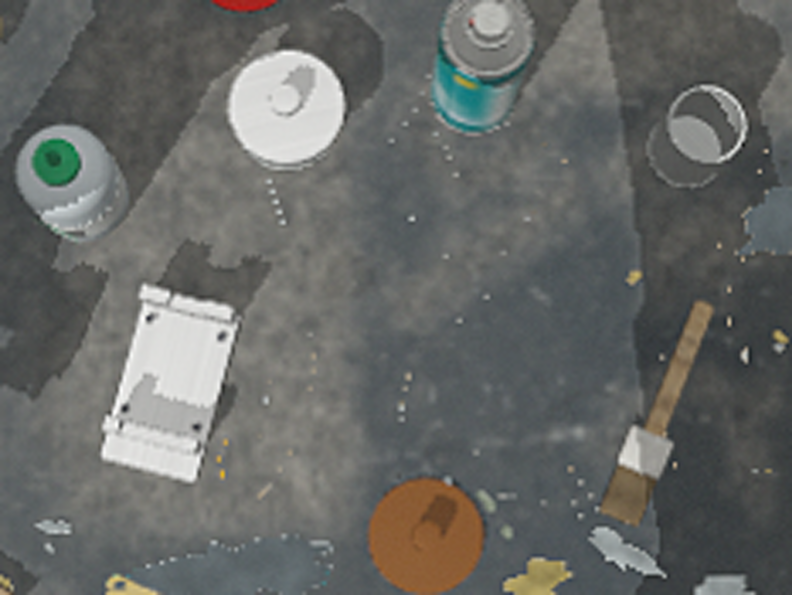

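The crop confirms the choice: aluminium lid on the cup with its knob at crop (286,97), the rest with its inset (wide-notch, +x) upright at the lower end (crop 150,428), and the brush with handle end (705,305) and bristle end (622,517). Next I compute positions.

```bash
python3 - <<'E'
from h import *
c=r.camera_info("top");s=r.camera_info("scene")
f=lambda u,v:(215+u/3.4,170+v/3.4)
P=dict(lidknob=(286,97,.077),lid=(287,107,.055),bottle=(55,160,.170),can=(490,22,.198),tall=(707,124,.088),hend=(706,304,.012),btip=(622,515,.012),fer_l=(628,428,.012),fer_r=(672,447,.012),
 n1=(185,303,.045),n2=(151,430,.045),cA=(143,290,.045),cB=(238,310,.045),cC=(103,452,.006),cD=(196,480,.006))
W={}
for k,(u,v,z) in P.items():
    W[k]=onz(c,f(u,v),z); print(k,W[k].round(4),'scene px',pix(s,W[k]).round(1))
d=W['btip']-W['hend'];print('brush len',np.linalg.norm(d),'yaw',np.degrees(np.arctan2(d[1],d[0])),'mid',(W['btip']+W['hend'])/2)
d=W['n2']-W['n1'];print('rest sep',np.linalg.norm(d),'yaw',np.degrees(np.arctan2(d[1],d[0])))
i=cv2.imread("pics/scene0.png")
cv2.imwrite("pics/crop2.png",cv2.resize(i[185:345,215:448],None,fx=3.4,fy=3.4,interpolation=cv2.INTER_CUBIC))
E
```

```text
lidknob [0.6506 0.1569 0.077 ] scene px [327.9 231.3]
lid [0.6486 0.1571 0.055 ] scene px [327.5 238.9]
bottle [0.5821 0.3078 0.17  ] scene px [268.2 195.5]
can [0.673  0.0164 0.198 ] scene px [378.3 196.7]
tall [ 0.6312 -0.1491  0.088 ] scene px [427.3 257.6]
hend [ 0.5098 -0.1597  0.012 ] scene px [406.  307.4]
btip [ 0.3516 -0.0938  0.012 ] scene px [343.9 329.6]
fer_l [ 0.4161 -0.099   0.012 ] scene px [361.9 317.2]
fer_r [ 0.402  -0.1319  0.012 ] scene px [371.4 324.6]
n1 [0.5027 0.2298 0.045 ] scene px [273.  254.1]
n2 [0.4096 0.2522 0.045 ] scene px [242.3 264.7]
cA [0.512  0.2609 0.045 ] scene px [266.4 250. ]
cB [0.498  0.1908 0.045 ] scene px [283.3 258.4]
cC [0.3951 0.2923 0.006 ] scene px [228.2 276.3]
cD [0.3753 0.2223 0.006 ] scene px [242.7 286.8]
brush len 0.17135382639521385 yaw 157.40137320584662 mid [ 0.43069717 -0.1267677   0.012     ]
rest sep 0.09584359866179139 yaw 166.45541643172362
```

View pics/crop2.png

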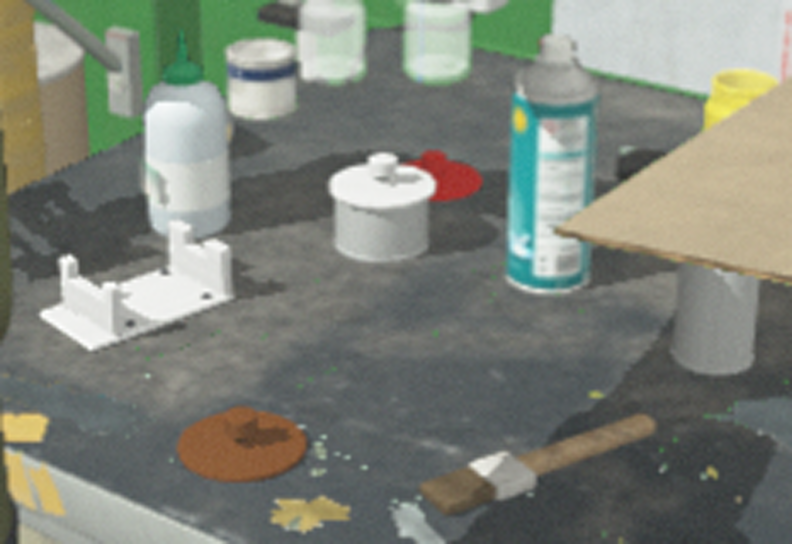

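Scene crop: the knob at crop (382,157), full (327,231), agrees with the top-view fix. The rest's inset upright is the near-left one, and the can and bottle flank the cup. I'll write a target-to-row helper next.

```bash
cat >> h.py <<'E'
from scipy.spatial.transform import Rotation as Ro
def tool(yaw,tilt=0):  # tool x at world yaw, z down, then tilt about tool y (deg)
    a=np.radians(yaw);x=np.array([np.cos(a),np.sin(a),0]);z=np.array([0,0,-1.])
    return Ro.from_matrix(np.c_[x,np.cross(z,x),z])*Ro.from_euler('y',tilt,degrees=True)
def rows(*targets):
    s=r.get_state();R=Ro.from_quat(s['eef_rot']);p=s['tool_pos']
    x=R.as_matrix()
    print('t %.2f'%s['clock'],'pos',p.round(4),'xyaw %.1f'%np.degrees(np.arctan2(x[1,0],x[0,0])),'tool z',x[:,2].round(3),'open %.3f'%s['opening'],'F',s['contact_force'].round(1),'fing %.1f'%s['finger_force'],'q',s['q'].round(2))
    for P,T in targets:
        print('  ->',P,R.inv().apply(np.array(P)-p).__mul__(1000).round(1),(R.inv()*T).as_rotvec(degrees=True).round(1))
E
python3 - <<'E'
from h import *
rows(((.6505,.157,.238),tool(120)),((.6505,.157,.11),tool(120)))
# flap corner hypotheses
c=r.camera_info("top");s=r.camera_info("scene")
for a in((461,343),(478,108)):
    for b in((383,253),(615,185),(540,285)):
        o1,d1=ray(c,np.array(a,float));o2,d2=ray(s,np.array(b,float))
        t=np.linalg.lstsq(np.c_[d1,-d2],o2-o1,rcond=None)[0];print(a,b,(o1+d1*t[0]).round(3),np.linalg.norm(o1+d1*t[0]-o2-d2*t[1]).round(3))
E
```

```text
t 0.10 pos [0.207  0.5892 0.238 ] xyaw 160.7 tool z [-0.    -0.002 -1.   ] open 0.996 F [ 0.6  0.7 -0.8] fing 0.0 q [-1.2   0.69 -0.19  1.57  0.16  0.9  -0.22]
  -> (0.6505, 0.157, 0.238) [-5.616e+02 -2.608e+02  5.000e-01] [-0.1  0.  40.7]
  -> (0.6505, 0.157, 0.11) [-561.6 -260.6  128.5] [-0.1  0.  40.7]
(461, 343) (383, 253) [ 0.302 -0.195  0.236] 0.009
(461, 343) (615, 185) [ 0.304 -0.173  0.32 ] 0.392
(461, 343) (540, 285) [ 0.3   -0.216  0.158] 0.269
(478, 108) (383, 253) [ 0.83  -0.256  0.237] 0.347
(478, 108) (615, 185) [ 0.856 -0.274  0.179] 0.253
(478, 108) (540, 285) [ 0.971 -0.355 -0.076] 0.004
```

Emit:
move_arm([
  [[1,-60,-28,0,0,0,5],[1,-120,-56,0,0,0,10],[1,-180,-84,0,0,0,15],[1,-240,-112,0,0,0,20],[1,-300,-140,0,0,0,25],[1,-360,-168,0,0,0,30],[1,-420,-196,0,0,0,35],[1,-480,-224,0,0,0,40],[1,-530,-248,0,0,0,40.7],[1,-561,-260,20,0,0,40.7]],
], newtons=20)

```text
clock: 1.35
tool_pos: [0.6527, 0.1565, 0.2197]
eef_rot: [0.501, 0.865, 0.001, 0.001]
contact_force: [0.3, 1.4, -0.3]
opening: 1.001
finger_force: 0.0
```

```bash
python3 - <<'E'
from h import *
rows(((.6505,.157,.13),tool(120)))
cw=r.camera_info("wrist");i=r.snapshot("wrist");cv2.imwrite("pics/w1.png",i[:,:,::-1])
print('knob px',pix(cw,np.array([.6505,.157,.077])),cw['fx'],-np.array(cw['R']).T@cw['t'])
E
```

```text
t 1.35 pos [0.6527 0.1565 0.2197] xyaw 119.9 tool z [ 0.003  0.001 -1.   ] open 1.001 F [ 0.3  1.4 -0.3] fing 0.0 q [-0.28  0.77 -0.05  1.44  0.04  0.93  0.18]
  -> (0.6505, 0.157, 0.13) [ 1.6 -1.9 89.7] [ 0.2  0.1 -0.1]
knob px [325.68696557 229.65891682] 341.2097429118583 [0.61732788 0.21855164 0.36537163]
```

View pics/w1.png

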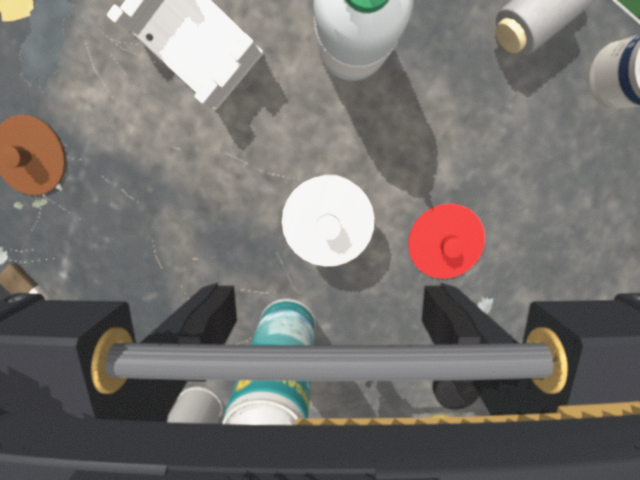

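The wrist view shows the white lid with its knob at (327,228), against a predicted (326,230), so the fix is good to 1–2 mm. Descending to grip it.

Emit:
move_arm([
  [[1,1.5,-2,50,0,0,0],[0.7,1.5,-2,95,0,0,0],[0.6,1.5,-2,125,0,0,0],[0.55,1.5,-2,145,0,0,0],[0.5,1.5,-2,158,0,0,0],[0.5,1.5,-2,160,0,0,0],[0.35,1.5,-2,160,0,0,0],[0.3,1.5,-2,160,0,0,0],[0.2,1.5,-2,160,0,0,0],[0,1.5,-2,160,0,0,0]],
], newtons=15)

```text
clock: 2.65
tool_pos: [0.6486, 0.1591, 0.0597]
eef_rot: [0.5, 0.866, 0.001, 0.001]
contact_force: [-0.4, 0.4, 4.1]
opening: 0.236
finger_force: 15.0
```

Emit:
move_arm([
  [[0,0,0,-3,0,0,0],[0,0,0,-12,0,0,0],[0,0,0,-40,0,0,0],[0,0,0,-75,0,0,0]],
], newtons=25)

```text
clock: 3.15
tool_pos: [0.6469, 0.1585, 0.134]
eef_rot: [0.5, 0.866, -0.001, -0.001]
contact_force: [0.9, 0.2, -1.5]
opening: 0.233
finger_force: 25.0
```

```bash
python3 - <<'E'
from h import *
rows(((.50,.045,.13),tool(120)),((.50,.045,.012),tool(120)))
E
```

```text
t 3.15 pos [0.6469 0.1585 0.134 ] xyaw 119.9 tool z [-0.002 -0.001 -1.   ] open 0.233 F [ 0.9  0.2 -1.5] fing 25.0 q [-0.28  0.87 -0.05  1.52  0.05  0.76  0.17]
  -> (0.5, 0.045, 0.13) [ -25.  -184.     4.4] [-0.1 -0.  -0.1]
  -> (0.5, 0.045, 0.012) [ -25.1 -183.7  122.4] [-0.1 -0.  -0.1]
```

Emit:
move_arm([
  [[0,-6,-50,2,0,0,0],[0,-14,-105,4,0,0,0],[0,-22,-160,20,0,0,0],[0,-25,-184,55,0,0,0],[0,-25,-184,90,0,0,0],[0,-25,-184,110,0,0,0],[0,-25,-184,118,0,0,0],[0,-25,-184,121,0,0,0],[0,-25,-184,122,0,0,0]],
])

```text
clock: 4.28
tool_pos: [0.5013, 0.0454, 0.0123]
eef_rot: [0.5, 0.866, 0.0, 0.0]
contact_force: [0.2, 0.0, -1.9]
opening: 0.236
finger_force: 25.0
```

Emit:
move_arm([
  [[0,0,0,1,0,0,0],[0,0,0,2,0,0,0],[0,0,0,2.5,0,0,0],[0,0,0,2.5,0,0,0]],
])

```text
clock: 4.78
tool_pos: [0.501, 0.0453, 0.0096]
eef_rot: [0.5, 0.866, 0.0, 0.0]
contact_force: [-0.7, 0.1, 4.1]
opening: 0.239
finger_force: 25.0
```

Emit:
move_arm([
  [[0.3,0,0,0,0,0,0],[0.45,0,0,0,0,0,0],[0.6,0,0,0,0,0,0],[0.6,0,0,-5,0,0,0],[0.6,0,0,-30,0,0,0],[0.6,0,0,-80,0,0,0]],
])

```text
clock: 5.52
tool_pos: [0.4997, 0.0452, 0.089]
eef_rot: [0.5, 0.866, -0.001, -0.001]
contact_force: [1.7, 0.6, -0.5]
opening: 0.6
finger_force: 0.0
```

```bash
python3 - <<'E'
from h import *
b=np.array([np.cos(np.radians(157.5)),np.sin(np.radians(157.5))])
i=r.snapshot("top")[:,:,::-1];c=r.camera_info("top")
cv2.imwrite("pics/t2.png",cv2.resize(i[170:345,215:448],None,fx=3.4,fy=3.4,interpolation=cv2.INTER_CUBIC))
# refine brush axis from undistorted blobs on z=.008
H,S,V=cv2.split(cv2.cvtColor(cv2.imread("pics/top0.png"),cv2.COLOR_BGR2HSV))
roi=np.zeros(V.shape,bool);roi[250:330,385:430]=1
for k,st,ce,mm in blobs((H<22)&(S>70)&(V>50)&roi,60):
    v,u=np.nonzero(mm);p=np.array([onz(c,(a,e),.010)[:2] for a,e in zip(u,v)])
    print('centroid',p.mean(0).round(4),'yaw',np.degrees(np.arctan2(*np.linalg.svd(p-p.mean(0))[2][0][::-1])), 'along b',np.percentile((p-[.43,-.127])@b,[0,100]).round(4),'lat',((p-[.43,-.127])@[-b[1],b[0]]).mean().round(4))
w=(V>190)&(S<40)&roi
v,u=np.nonzero(w);print('ferrule white',np.mean([onz(c,(a,e),.010)[:2] for a,e in zip(u,v)],0))
rows(((.50,-.04,.09),tool(157)),)
E
```

```text
centroid [ 0.4621 -0.137 ] yaw 156.98127589986126 along b [-0.088   0.0188] lat -0.0031
centroid [ 0.3672 -0.0975] yaw 155.60626724147858 along b [0.0511 0.0879] lat -0.0033
ferrule white [ 0.39926864 -0.10030398]
t 5.58 pos [0.5027 0.0452 0.0949] xyaw 119.9 tool z [ 0.006  0.001 -1.   ] open 0.600 F [ 0.5 -0.9  3.9] fing 0.0 q [-0.15  0.77 -0.05  2.05  0.11  0.31  0.23]
  -> (0.5, -0.04, 0.09) [-72.5 -44.9   4.9] [  0.3   0.2 -37.1]
```

View pics/t2.png

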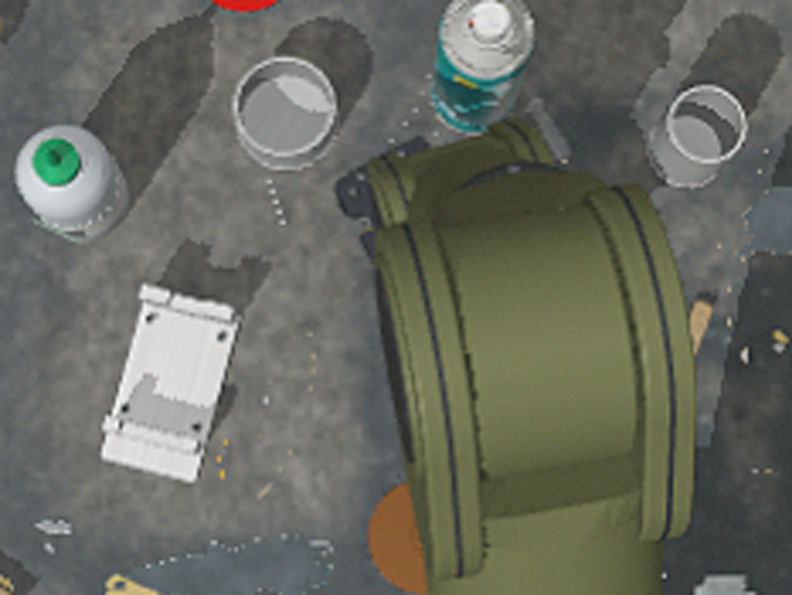

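Top crop: the cup is open with its rim at crop (286,106), unmoved; the lid is under the arm. Checking the box flap's edge against the brush grasp.

```bash
python3 - <<'E'
from h import *
c=r.camera_info("top")
g=cv2.imread("pics/top0.png")
for row in(200,240,280,310,335):
    L=g[row,440:500].astype(int).sum(1);u=440+int(np.argmax(L>380));print(row,u,onz(c,(u,row),.236).round(3))
rows(((.46,-.07,.09),tool(157,25)),((.4404,-.1279,.04),tool(157,25)),((.4404,-.1279,.0055),tool(157,25)))
E
```

```text
200 472 [ 0.612 -0.23   0.236]
240 469 [ 0.522 -0.22   0.236]
280 465 [ 0.435 -0.208  0.236]
310 463 [ 0.371 -0.201  0.236]
335 461 [ 0.319 -0.196  0.236]
t 5.58 pos [0.5027 0.0452 0.0949] xyaw 119.9 tool z [ 0.006  0.001 -1.   ] open 0.600 F [ 0.5 -0.9  3.9] fing 0.0 q [-0.15  0.77 -0.05  2.05  0.11  0.31  0.23]
  -> (0.46, -0.07, 0.09) [-78.6 -94.5   4.6] [  8.3  24.4 -36.4]
  -> (0.4404, -0.1279, 0.04) [-118.8 -140.7   54.5] [  8.3  24.4 -36.4]
  -> (0.4404, -0.1279, 0.0055) [-118.8 -140.9   89. ] [  8.3  24.4 -36.4]
```

```bash
python3 - <<'E'
from h import *
rows(((.46,-.06,.08),tool(157)),((.4404,-.1279,.04),tool(157)),((.4404,-.1279,.0035),tool(157)))
E
```

```text
t 5.58 pos [0.5027 0.0452 0.0949] xyaw 119.9 tool z [ 0.006  0.001 -1.   ] open 0.600 F [ 0.5 -0.9  3.9] fing 0.0 q [-0.15  0.77 -0.05  2.05  0.11  0.31  0.23]
  -> (0.46, -0.06, 0.08) [-69.9 -89.6  14.6] [  0.3   0.2 -37.1]
  -> (0.4404, -0.1279, 0.04) [-118.8 -140.7   54.5] [  0.3   0.2 -37.1]
  -> (0.4404, -0.1279, 0.0035) [-118.8 -140.9   91. ] [  0.3   0.2 -37.1]
```

Emit:
move_arm([
  [[0.6,-20,-25,5,0,0,-10],[0.6,-45,-55,10,0,0,-20],[0.6,-70,-90,15,0,0,-30],[0.6,-90,-112,30,0,0,-37],[0.6,-110,-132,45,0,0,-37],[0.6,-119,-141,54,0,0,-37],[0.6,-119,-141,54,0,0,-37]],
])

```text
clock: 6.45
tool_pos: [0.4379, -0.1285, 0.0349]
eef_rot: [0.2, 0.98, -0.0, -0.0]
contact_force: [0.4, 1.0, 0.0]
opening: 0.597
finger_force: 0.0
```

```bash
python3 - <<'E'
from h import *
cw=r.camera_info("wrist");i=r.snapshot("wrist");cv2.imwrite("pics/w2.png",i[:,:,::-1])
rows(((.4404,-.1279,.0035),tool(157)))
for n,x in(('hend',-88),('x-10',-10),('fer',20),('tip',88)):
    b=np.array([np.cos(np.radians(157)),np.sin(np.radians(157))]);p=np.array([.4312,-.124])+b*x/1000
    print(n,pix(cw,np.array([*p,.012])).round(0))
E
```

```text
t 6.50 pos [ 0.4385 -0.1275  0.0352] xyaw 157.0 tool z [ 0.     0.001 -1.   ] open 0.598 F [0.4 0.9 0.6] fing 0.0 q [ 0.22  0.88 -0.05  2.2   0.59  0.07  0.76]
  -> (0.4404, -0.1279, 0.0035) [-1.9  0.3 31.7] [ 0.  0. -0.]
hend [330. 407.]
x-10 [330. 288.]
fer [330. 234.]
tip [330.  91.]
```

View pics/w2.png

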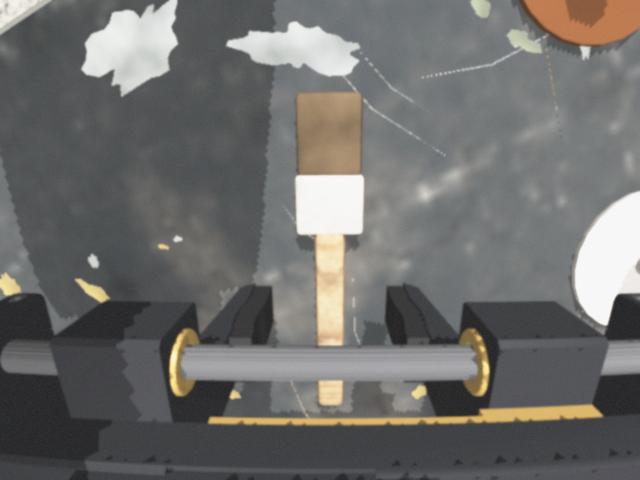

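The wrist view shows the brush straight between the fingers, tip at (330,93), ferrule edge at (330,234) and handle end at (330,405), all matching the prediction. I descend with a 10° lean, because joint 6 is near its limit.

Emit:
move_arm([
  [[0.6,-2,0,2,0,5,0],[0.6,-2,0,8,0,10,0],[0.6,-2,0,18,0,10,0],[0.55,-2,0,26,0,10,0],[0.5,-2,0,29.5,0,10,0],[0.5,-2,0,30.5,0,10,0],[0.5,-2,0,30.5,0,10,0]],
])

```text
clock: 7.38
tool_pos: [0.4398, -0.1288, 0.0048]
eef_rot: [0.199, 0.976, 0.017, -0.085]
contact_force: [0.2, 1.3, -0.5]
opening: 0.502
finger_force: 0.0
```

```bash
python3 - <<'E'
from h import *
rows(((.4404,-.1279,.0045),tool(157,10)))
E
```

```text
t 7.38 pos [ 0.4398 -0.1288  0.0048] xyaw 157.0 tool z [-0.16   0.068 -0.985] open 0.502 F [ 0.2  1.3 -0.5] fing 0.0 q [ 0.38  0.98 -0.29  2.02  0.56  0.39  0.82]
  -> (0.4404, -0.1279, 0.0045) [-0.3  1.1  0.3] [-0.  0. -0.]
```

Emit:
move_arm([
  [[0.4,0,1,0,0,0,0],[0.3,0,1,0,0,0,0],[0.2,0,1,0,0,0,0],[0.1,0,1,0,0,0,0],[0,0,1,0,0,0,0],[0,0,1,0,0,0,0],[0,0,1,-3,0,0,0],[0,0,1,-10,0,0,0],[0,0,1,-20,0,0,0]],
], newtons=30)

```text
clock: 8.5
tool_pos: [0.4435, -0.1294, 0.0249]
eef_rot: [0.199, 0.976, 0.017, -0.086]
contact_force: [0.6, 0.2, -0.4]
opening: 0.177
finger_force: 30.0
```

```bash
python3 - <<'E'
from h import *
rows(((.47,-.05,.06),tool(157,10)),((.50,.02,.14),tool(165,0)))
E
```

```text
t 8.50 pos [ 0.4435 -0.1294  0.0249] xyaw 157.0 tool z [-0.16   0.068 -0.985] open 0.177 F [ 0.6  0.2 -0.4] fing 30.0 q [ 0.4   0.94 -0.32  2.01  0.54  0.44  0.84]
  -> (0.47, -0.05, 0.06) [ 12.7  83.4 -33.4] [ 0. -0. -0.]
  -> (0.5, 0.02, 0.14) [  26.4  159.6 -112.2] [  0.7 -10.   -8. ]
```

Emit:
move_arm([
  [[0,6,40,-15,0,0,0],[0,12,83,-33,0,0,0],[0,19,120,-75,0,-5,-4],[0,26,160,-120,0,-10,-8],[0,26,180,-175,0,-10,-8],[0,26,200,-220,0,-10,-8],[0,26,200,-220,0,-10,-8]],
])

```text
clock: 9.38
tool_pos: [0.5362, 0.0521, 0.2497]
eef_rot: [0.13, 0.991, 0.008, 0.006]
contact_force: [1.4, -0.8, -0.7]
opening: 0.175
finger_force: 30.0
```

```bash
cat >> h.py <<'E'
def dip(a,z,p,yaw=190,lat=0,c=(.6496,.157),L=.098,t0=10):
    b=np.array([np.cos(np.radians(yaw)),np.sin(np.radians(yaw)),0]);n=np.array([b[1],-b[0],0])
    tip=np.array([*c,z])+a*b+lat*n   # lat>0 towards tool y
    d=np.cos(np.radians(p))*b+np.array([0,0,-np.sin(np.radians(p))])
    return tuple((tip-L*d).round(4)),tool(yaw,t0-p)
E
python3 - <<'E'
from h import *
rows(dip(.015,.14,10),dip(.015,.14,30),dip(.015,.14,45),dip(.015,.025,45))
E
```

```text
t 9.38 pos [0.5362 0.0521 0.2497] xyaw 165.0 tool z [ 0.013  0.014 -1.   ] open 0.175 F [ 1.4 -0.8 -0.7] fing 30.0 q [ 0.13  0.59 -0.49  1.82  0.36  0.81  0.77]
  -> (np.float64(0.7299), np.float64(0.1712), np.float64(0.157)) [-155.4  163.5   97. ] [  0.9   0.7 -25. ]
  -> (np.float64(0.7184), np.float64(0.1691), np.float64(0.189)) [-145.1  159.1   64.8] [ -3.5 -19.  -24.9]
  -> (np.float64(0.7031), np.float64(0.1664), np.float64(0.2093)) [-131.2  152.9   44.2] [ -6.8 -33.7 -24.4]
  -> (np.float64(0.7031), np.float64(0.1664), np.float64(0.0943)) [-130.2  150.9  159.2] [ -6.8 -33.7 -24.4]
```

Emit:
move_arm([
  [[0,-20,35,0,-1,-5,-4],[0,-45,70,5,-2,-10,-8],[0,-75,105,10,-3,-16,-12],[0,-105,135,20,-5,-23,-17],[0,-131,153,30,-6,-30,-22],[0,-131,153,44,-7,-34,-24.5],[0,-131,153,44,-7,-34,-24.5],[0,-131,153,44,-7,-34,-24.5]],
])

```text
clock: 10.38
tool_pos: [0.6947, 0.1571, 0.1995]
eef_rot: [-0.079, 0.956, 0.017, 0.283]
contact_force: [1.6, -0.9, -1.0]
opening: 0.176
finger_force: 30.0
```

```bash
python3 - <<'E'
from h import *
i=r.snapshot("scene")[:,:,::-1]
c=r.camera_info("scene")
print('pred tip px',pix(c,np.array([.6348,.1544,.14])),'cup rim',pix(c,np.array([.6496,.157,.05])))
cv2.imwrite("pics/s3.png",cv2.resize(i[130:290,230:430],None,fx=3.5,fy=3.5,interpolation=cv2.INTER_CUBIC))
rows(dip(.015,.14,45),dip(.015,.06,45),dip(.015,.025,45))
E
```

```text
pred tip px [325.33380758 211.49799226] cup rim [327.7096883  240.42824819]
t 10.43 pos [0.6948 0.1571 0.1994] xyaw -170.1 tool z [ 0.539  0.078 -0.839] open 0.174 F [-0.5  0.9 -0.6] fing 30.0 q [-0.21  0.71 -0.21  1.92  1.82  0.24 -0.34]
  -> (np.float64(0.7031), np.float64(0.1664), np.float64(0.2093)) [-13.6   7.6  -3.1] [-0.9 -2.  -0.1]
  -> (np.float64(0.7031), np.float64(0.1664), np.float64(0.1293)) [30.   8.7 64. ] [-0.9 -2.  -0.1]
  -> (np.float64(0.7031), np.float64(0.1664), np.float64(0.0943)) [49.   9.1 93.4] [-0.9 -2.  -0.1]
```

View pics/s3.png

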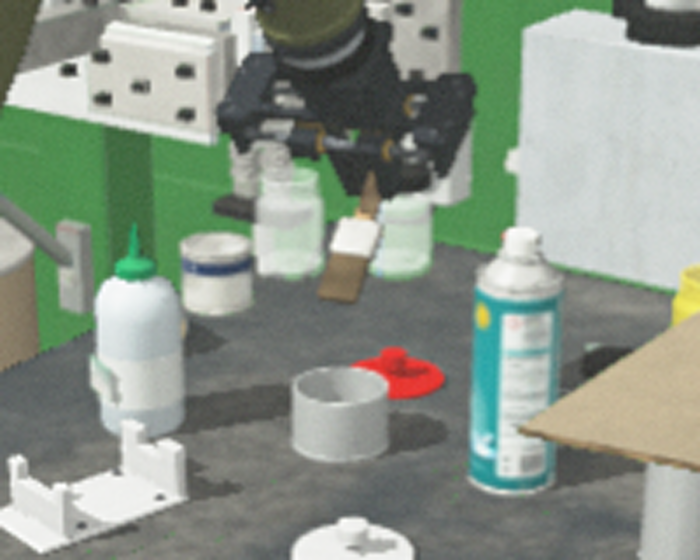

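The scene crop shows the brush held nose-down above the cup (tip at crop 338,298), with the cup open at (340,385) and the lid flat at (352,545). I settle the pose before lowering.

Emit:
move_arm([
  [[0,-7,8,0,0,-2,0],[0,-7,8,0,0,-2,0],[0,8,8,30,0,-2,0],[0,18,8,47,0,-2,0],[0,18,8,47,0,-2,0],[0,18,8,47,0,-2,0]],
])

```text
clock: 11.18
tool_pos: [0.7056, 0.1667, 0.1526]
eef_rot: [-0.079, 0.95, 0.018, 0.301]
contact_force: [0.3, 0.2, 0.4]
opening: 0.177
finger_force: 30.0
```

```bash
python3 - <<'E'
from h import *
rows(dip(.015,.06,45),dip(.015,.025,45))
s=r.get_state();R=Ro.from_quat(s['eef_rot'])
d=R.apply([np.cos(np.radians(10)),0,np.sin(np.radians(10))]);print('brush dir',d,'tip',(s['tool_pos']+.098*d).round(4))
E
```

```text
t 11.18 pos [0.7056 0.1667 0.1526] xyaw -170.3 tool z [ 0.569  0.082 -0.818] open 0.177 F [0.3 0.2 0.4] fing 30.0 q [-0.11  0.83 -0.4   1.94  2.08  0.43 -0.56]
  -> (np.float64(0.7031), np.float64(0.1664), np.float64(0.1293)) [15.5  0.4 17.7] [-1.   0.1 -0.2]
  -> (np.float64(0.7031), np.float64(0.1664), np.float64(0.0943)) [35.6  0.8 46.3] [-1.   0.1 -0.2]
brush dir [-0.69567173 -0.12220153 -0.70788956] tip [0.6374 0.1547 0.0833]
```

```bash
python3 - <<'E'
from h import *
c=r.camera_info("scene");i=r.snapshot("scene")[:,:,::-1]
H,S,V=cv2.split(cv2.cvtColor(np.ascontiguousarray(i),cv2.COLOR_BGR2HSV))
roi=np.zeros(V.shape,bool);roi[185:245,300:365]=1
for k,st,ce,mm in blobs((H<22)&(S>60)&(S<190)&(V>40)&roi,25):
    print(st,ce.round(1),cv2.boxPoints(cv2.minAreaRect(cv2.findContours(mm.astype(np.uint8),0,2)[0][0])).round(0).tolist())
s=r.get_state();R=Ro.from_quat(s['eef_rot']);d=R.apply([np.cos(np.radians(10)),0,np.sin(np.radians(10))]);y=R.apply([0,1,0])
for L in(.098,.062):
  for w in(-.017,.017): print(L,w,pix(c,s['tool_pos']+L*d+w*y).round(1))
E
```

```text
[330 195   8  13  52] [334.  202.2] [[330.0, 206.0], [334.0, 195.0], [339.0, 197.0], [335.0, 208.0]]
[321 218  13  13 131] [327.3 224. ] [[320.0, 229.0], [325.0, 216.0], [334.0, 219.0], [330.0, 232.0]]
[330 229  27  16 120] [344.2 235.7] [[330.0, 234.0], [341.0, 222.0], [358.0, 238.0], [347.0, 250.0]]
0.098 -0.017 [331.5 231.6]
0.098 0.017 [320.2 229.7]
0.062 -0.017 [335.4 219.7]
0.062 0.017 [324.2 217.9]
```

The tip in the scene view matches the prediction within about 1 px. Dipping.

Emit:
move_arm([
  [[0,8,0,9,0,0,0],[0,15.5,0,18,0,0,0],[0,21,0,26,0,0,0],[0,27,0,34,0,0,0],[0,32,0,41,0,0,0],[0,35.5,0,46.5,0,0,0],[0,35.5,0,46.5,0,0,0],[0,35.5,0,46.5,0,0,0]],
])

```text
clock: 12.22
tool_pos: [0.7035, 0.1661, 0.094]
eef_rot: [-0.079, 0.95, 0.019, 0.301]
contact_force: [0.6, 0.1, 0.3]
opening: 0.175
finger_force: 30.0
```

```bash
python3 - <<'E'
from h import *
rows(dip(.015,.025,45),dip(.015,.14,45))
s=r.get_state();R=Ro.from_quat(s['eef_rot'])
d=R.apply([np.cos(np.radians(10)),0,np.sin(np.radians(10))]);print('tip',(s['tool_pos']+.098*d).round(4))
E
```

```text
t 12.22 pos [0.7035 0.1661 0.094 ] xyaw -170.3 tool z [ 0.569  0.083 -0.818] open 0.175 F [0.6 0.1 0.3] fing 30.0 q [-0.06  0.95 -0.48  1.95  2.23  0.56 -0.66]
  -> (np.float64(0.7031), np.float64(0.1664), np.float64(0.0943)) [ 0.2  0.3 -0.5] [-1.   0.1 -0.2]
  -> (np.float64(0.7031), np.float64(0.1664), np.float64(0.2093)) [-66.   -1.  -94.5] [-1.   0.1 -0.2]
tip [0.6354 0.1542 0.0246]
```

The tip is 25 mm below the rim with no contact force. I withdraw and draw the estimated rest outline over the first pictures to check it.

Emit:
move_arm([
  [[0,-10,0,-14,0,0,0],[0,-25,0,-36,0,0,0],[0,-45,0,-64,0,0,0],[0,-66,0,-95,0,0,0],[0,-66,0,-95,0,0,0]],
])

```text
clock: 12.85
tool_pos: [0.7043, 0.1686, 0.2141]
eef_rot: [-0.079, 0.949, 0.019, 0.304]
contact_force: [0.6, -0.7, 0.5]
opening: 0.177
finger_force: 30.0
```

```bash
python3 - <<'E'
from h import *
C=np.array([.446,.2425]);y=np.radians(166.5);bx=np.array([np.cos(y),np.sin(y)]);by=np.array([-np.sin(y),np.cos(y)])
W=lambda x,yy,z:np.array([*(C+x*bx/1000+yy*by/1000),z/1000])
seg=[[(-65,-37,6),(65,-37,6),(65,37,6),(-65,37,6)]]
for x,n in((-60,13),(40,23)):
    for s in(1,-1): seg.append([(x-5,s*n,45),(x+5,s*n,45),(x+5,s*35,45),(x-5,s*35,45)])
out=[]
for nm,(v0,v1,u0,u1) in(("top",(250,320,235,300)),("scene",(245,295,220,290))):
    c=r.camera_info(nm);f=390/(u1-u0);im=cv2.resize(cv2.imread(f"pics/{nm}0.png")[v0:v1,u0:u1],None,fx=f,fy=f,interpolation=cv2.INTER_CUBIC)
    for q in seg:
        p=np.array([(pix(c,W(*a))-[u0,v0]+.5)*f for a in q]);cv2.polylines(im,[p.astype(np.int32)],True,(0,0,255),1)
    out.append(cv2.copyMakeBorder(im,0,430-im.shape[0],0,0,cv2.BORDER_CONSTANT))
cv2.imwrite("pics/rest.png",np.hstack(out))
rows(((.446,.2425,.15),tool(166.5,10)))
E
```

```text
t 12.85 pos [0.7043 0.1686 0.2141] xyaw -170.2 tool z [ 0.575  0.085 -0.814] open 0.177 F [ 0.6 -0.7  0.5] fing 30.0 q [-0.2   0.71 -0.26  1.91  1.87  0.29 -0.4 ]
  -> (0.446, 0.2425, 0.15) [234.2 115.4 -90. ] [ 4.5 45.  23. ]
```

View pics/rest.png

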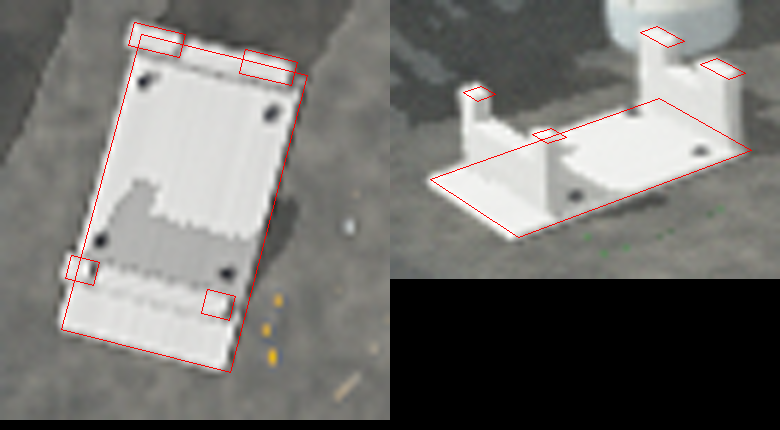

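The overlay fits the rest in both views: base corners and ears all land within about 1 px. I compute the transfer.

```bash
python3 - <<'E'
from h import *
rows(((.67,.165,.27),tool(180,-12)),((.56,.20,.27),tool(166.5,10)),((.4555,.2402,.14),tool(166.5,10)))
E
```

```text
t 12.85 pos [0.7043 0.1686 0.2141] xyaw -170.2 tool z [ 0.575  0.085 -0.814] open 0.177 F [ 0.6 -0.7  0.5] fing 30.0 q [-0.2   0.71 -0.26  1.91  1.87  0.29 -0.4 ]
  -> (0.67, 0.165, 0.27) [ -4.5   1.3 -65.5] [ 3.2 23.5  8.8]
  -> (0.56, 0.2, 0.27) [  78.9   53.6 -125.8] [ 4.5 45.  23. ]
  -> (0.4555, 0.2402, 0.14) [232.7 111.7 -76.6] [ 4.5 45.  23. ]
```

Emit:
move_arm([
  [[0,-2,0,-30,1,6,2],[0,-4,1,-65,2,14,5],[0,10,10,-75,3,22,9],[0,30,20,-90,3.5,29,13],[0,50,35,-105,4,37,18],[0,79,54,-126,4.5,45,23],[0,79,54,-126,4.5,45,23],[0,79,54,-126,4.5,45,23],[0,79,54,-126,4.5,45,23]],
])

```text
clock: 13.98
tool_pos: [0.5577, 0.1988, 0.2655]
eef_rot: [0.117, 0.989, 0.009, -0.09]
contact_force: [-0.6, 0.4, -0.4]
opening: 0.174
finger_force: 30.0
```

```bash
python3 - <<'E'
from h import *
rows(((.4555,.2402,.10),tool(166.5,10)))
E
```

```text
t 13.97 pos [0.5577 0.1988 0.2655] xyaw 166.5 tool z [-0.176  0.038 -0.984] open 0.174 F [-0.6  0.4 -0.4] fing 30.0 q [-0.04  0.75 -0.63  1.47  0.31  1.18  0.64]
  -> (0.4555, 0.2402, 0.1) [ 77.5  17.1 182.4] [-0.2 -0.4 -0. ]
```

Emit:
move_arm([
  [[0,25,6,40,0,0,0],[0,50,11,85,0,0,0],[0,70,15,130,0,0,0],[0,77.5,17,165,0,-0.4,0],[0,77.5,17,182,0,-0.4,0],[0,77.5,17,182,0,-0.4,0]],
])

```text
clock: 14.72
tool_pos: [0.4543, 0.2407, 0.1011]
eef_rot: [0.116, 0.989, 0.008, -0.087]
contact_force: [0.2, 0.6, -0.5]
opening: 0.175
finger_force: 30.0
```

```bash
python3 - <<'E'
from h import *
rows(((.4555,.2402,.06),tool(166.5,10)),((.4555,.2402,.0375),tool(166.5,10)))
s=r.get_state();R=Ro.from_quat(s['eef_rot']);d=R.apply([np.cos(np.radians(10)),0,np.sin(np.radians(10))]);y=R.apply([0,1,0]);print('d',d)
for nm in("top","scene"):
    c=r.camera_info(nm);i=np.ascontiguousarray(r.snapshot(nm)[:,:,::-1]);cv2.imwrite(f"pics/{nm}5.png",i)
    H,S,V=cv2.split(cv2.cvtColor(i,cv2.COLOR_BGR2HSV))
    q=np.array([pix(c,s['tool_pos']+L*d+w*y) for L in(.098,.062) for w in(-.017,.017)]);print(nm,'pred',q.round(1).tolist())
    m=q.mean(0);roi=np.zeros(V.shape,bool);roi[int(m[1])-22:int(m[1])+22,int(m[0])-22:int(m[0])+22]=1
    for k,st,ce,mm in blobs((H<22)&(S>60)&(V>40)&roi,30): print(st,ce.round(1),m.round(1),cv2.boxPoints(cv2.minAreaRect(cv2.findContours(mm.astype(np.uint8),0,2)[0][0])).round(0).tolist())
E
```

```text
t 14.72 pos [0.4543 0.2407 0.1011] xyaw 166.6 tool z [-0.171  0.036 -0.985] open 0.175 F [ 0.2  0.6 -0.5] fing 30.0 q [-0.2   0.86 -0.53  1.87  0.44  0.66  0.38]
  -> (0.4555, 0.2402, 0.06) [-8.4 -0.  40.3] [-0.3 -0.   0.1]
  -> (0.4555, 0.2402, 0.0375) [-12.4   0.1  62.4] [-0.3 -0.   0.1]
d [-9.72980532e-01  2.30886295e-01  6.34351691e-04]
top pred [[258.4, 318.2], [244.5, 314.6], [262.3, 303.3], [248.4, 299.8]]
[246 300  16  18 206] [253.3 308.7] [253.4 309. ] [[245.0, 315.0], [249.0, 299.0], [262.0, 303.0], [258.0, 318.0]]
scene pred [[226.8, 252.4], [219.5, 248.1], [239.4, 248.3], [232.0, 244.1]]
[221 226  19  12  81] [231.2 230.3] [229.4 248.2] [[220.0, 230.0], [237.0, 222.0], [241.0, 230.0], [224.0, 238.0]]
[221 242  18  10 111] [229.1 246.8] [229.4 248.2] [[220.0, 246.0], [236.0, 241.0], [239.0, 248.0], [222.0, 253.0]]
```

The brush pose in hand matches both cameras within about 1 px. Lowering it into the notches.

Emit:
move_arm([
  [[0,-4,0,20,0,0,0],[0,-8,0,40,0,0,0],[0,-10.5,0,52,0,0,0],[0,-11.5,0,58,0,0,0],[0,-12,0,61,0,0,0],[0,-12.4,0,62.4,0,0,0],[0,-12.4,0,62.4,0,0,0]],
])

```text
clock: 15.7
tool_pos: [0.4579, 0.2404, 0.038]
eef_rot: [0.118, 0.989, 0.009, -0.086]
contact_force: [0.3, 0.4, -0.2]
opening: 0.171
finger_force: 30.0
```

```bash
python3 - <<'E'
from h import *
rows(((.4555,.2402,.0365),tool(166.5,10)))
E
```

```text
t 15.70 pos [0.4579 0.2404 0.038 ] xyaw 166.4 tool z [-0.168  0.038 -0.985] open 0.171 F [ 0.3  0.4 -0.2] fing 30.0 q [-0.23  0.96 -0.46  1.88  0.5   0.55  0.34]
  -> (0.4555, 0.2402, 0.0365) [ 2.  -0.8  1.8] [-0.1  0.1 -0.1]
```

Emit:
move_arm([
  [[0,2,-1,0.5,0,0,0],[0,2,-1,1.2,0,0,0],[0,2,-1,2,0,0,0],[0,2,-1,2,0,0,0]],
])

```text
clock: 16.2
tool_pos: [0.4552, 0.2398, 0.0368]
eef_rot: [0.118, 0.989, 0.009, -0.086]
contact_force: [-0.5, -1.5, 5.6]
opening: 0.179
finger_force: 30.0
```

Emit:
move_arm([
  [[0.25,0,0,0,0,0,0],[0.35,0,0,0,0,0,0],[0.45,0,0,0,0,0,0],[0.5,0,0,0,0,0,0],[0.5,3,0,-15,0,0,0],[0.5,8,0,-45,0,0,0],[0.5,18,0,-100,0,0,0],[0.5,28,0,-160,0,0,0],[0.5,28,-80,-180,0,0,0],[0.5,28,-140,-180,0,0,0]],
])

```text
clock: 17.45
tool_pos: [0.4304, 0.1194, 0.2197]
eef_rot: [0.117, 0.99, 0.01, -0.084]
contact_force: [0.3, -1.5, 0.4]
opening: 0.496
finger_force: 0.0
```

```bash
python3 - <<'E'
from h import *
rows()
t=np.ascontiguousarray(r.snapshot("top")[:,:,::-1]);s=np.ascontiguousarray(r.snapshot("scene")[:,:,::-1])
a=cv2.resize(t[170:345,215:390],(400,400),interpolation=cv2.INTER_CUBIC);b=cv2.resize(s[170:300,200:400],(400,260),interpolation=cv2.INTER_CUBIC)
cv2.imwrite("pics/fin.png",np.hstack([a,cv2.copyMakeBorder(b,0,140,0,0,cv2.BORDER_CONSTANT)]))
E
```

```text
t 17.45 pos [0.4304 0.1194 0.2197] xyaw 166.5 tool z [-0.165  0.039 -0.986] open 0.496 F [ 0.3 -1.5  0.4] fing 0.0 q [ 0.1   0.62 -0.65  1.96  0.34  0.83  0.6 ]
```

View pics/fin.png

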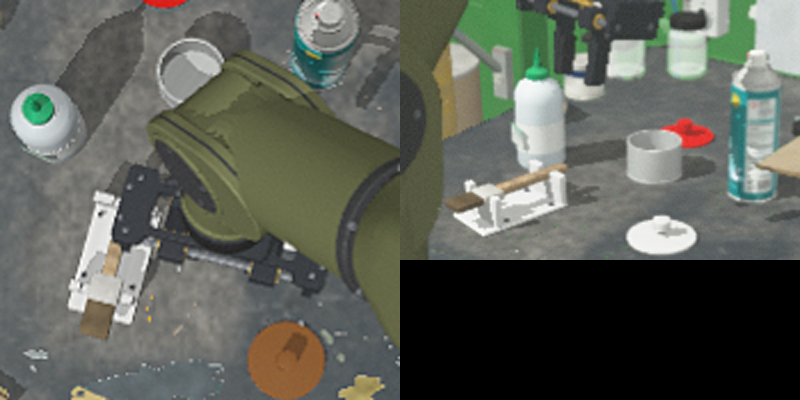

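The final view shows the brush level in the rest with its bristles in the wide notch (right panel 460,200 to 560,170). The lid is flat at (660,235) and the cup stands at (655,155). Handing in.

```bash
python3 -c "
from plant import r
print(r.finish_job())"
```

```text
the job is handed in; nothing more can be done
None
```

The job is handed in at about 17.5 s: the lid lies flat on the table clear of the cup, the brush tip was dipped about 25 mm below the rim with no contact felt, and the brush rests level in its notches with the bristles in the wider one.

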